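Turn an angle bracket on the demagnetising plate and fire the pulse

TASK

One leg of the steel angle bracket on the demagnetising plate is done: tip the bracket over about its corner so that the leg now standing upright lies flat on the plate and the other leg stands up. Keep the corner down on the plate and ease the bracket down all the way, never letting it drop or slam, with the whole lying leg ending on the plate's black pad. Then twist the spring-return start key on the control box clockwise to its stop, hold it there for a moment and let it spring back; leave the other things on the bench where they are.

Things in the scene. Friction and masses are not known exactly. Their poses are not given: they have to be found in the camera images.
- plate: fixed demagnetising bench plate: grey housing 200 x 380 mm (its own x, y), with a black rubber pad 180 x 360 mm on top; the pad's surface is flat and 45 mm above the bench. Origin at the centre of its underside, on the bench; its y axis runs along its long side. Rubber grips steel well (friction about 0.9).
- bracket: loose steel L-bracket, 0.55-0.9 kg; two equal legs 130 mm long (from the outer corner), 70 wide, 6 thick. Origin: middle of the outer corner edge; x along that edge. At start one leg lies on the pad along -y, the other stands up along +z (inner face at y = -6 mm). Tip it towards its starting +y: a quarter turn about the corner, -y then points up. Balances at 45 degrees, then falls unless held back.
- bracket_top (a point): the free end of the leg that stands upright at the start: point 130 mm from the bracket's origin along its z axis, middle of the width; axes as the bracket's.
- control: fixed grey control box 130 x 130 x 80 mm, the start key on its top; origin at the centre of its underside.
- key_grip (a point): point on the start key's vertical axis, half-way up its bar grip. The grip is an upright black bar 60 mm long along this point's x axis, 15 mm thick along y and 36 mm tall: from 18 mm below this point to 18 mm above. This point is 113 mm above the bench.
- key (a joint): turn of the start key: 0 at rest, grows clockwise seen from above, hard stop at 1.05 rad; a spring (0.02 N m at rest, 0.085 N m at the stop) brings it back to 0 when it is let go.
- bin: open green plastic parts bin, 130 x 130 x 60 mm; not part of the job. Origin at its underside's centre.
- spanner: steel open-ended spanner lying flat, 170 mm long; not part of the job. Origin at its underside's centre.
- hammer: hammer lying flat, about 250 mm long; not part of the job. Origin at its underside's centre.
- jar: glass jar with steel lid, 76 mm across, 100 mm tall; not part of the job. Origin at its underside's centre.
- can: closed blue can, 66 mm across, 120 mm tall; not part of the job. Origin at its underside's centre.
- carton: cardboard carton, 110 x 150 x 80 mm; not part of the job. Origin at its underside's centre.
- mug: white mug, 80 mm across, 90 mm tall; not part of the job. Origin at its underside's centre.
There are look-alikes about, which are no part of the job. What is shaped like the bracket but purple or turquoise is not meant.

How it is judged:
On the way, in this order (a step that is already met when the one before it is completed fails the run):
1. the bracket is tipped over: the leg that stood upright lies flat on the pad, at rest (angle between bracket's own y axis and vertical above 3.07 rad and linear speed of bracket below 0.02 m/s), for 0.2 s.
2. the start key is twisted to its stop while the bracket lies tipped (value of joint key above 0.98 rad and angle between bracket's own y axis and vertical above 3.07 rad), for 0.15 s.
At the end, for the whole second after the job is handed in: The bracket rests turned over, its lying leg flat within 4 degrees and wholly on the pad (corner and leg end within 180 mm lengthwise and 55 mm crosswise of the plate's centre), and the key has sprung back to within 0.08 rad of rest (angle between bracket's own y axis and vertical above 3.07 rad and linear speed of bracket below 0.01 m/s and y of bracket in the frame of plate between -0.18 and 0.18 m and y of bracket_top in the frame of plate between -0.18 and 0.18 m and x of bracket in the frame of plate between -0.055 and 0.055 m and x of bracket_top in the frame of plate between -0.055 and 0.055 m and value of joint key below 0.08 rad); the robot touches nothing.
It fails at once if the bracket turns faster than 3 rad/s (it was let drop or slammed) (angular speed of bracket above 3 rad/s).
It fails at once if the bracket's corner is lifted more than 25 mm off the pad (height (world z) of bracket above 0.07 m).
It fails at once if another thing on the bench is shifted by more than 30 mm (distance of any of bin, spanner, hammer, jar, can, carton, mug from where it was at the start of the episode above 0.03 m).
It also fails if it takes over 72 s, if anything falls off the work surface, if the arm or the gripper's body presses on something with over 40 N, if the wrist force passes 120 N, or if a joint passes its speed limit or range.

ROBOT

A 7-joint arm with a two-finger parallel gripper is mounted at the origin on the work surface. World frame = base frame: x ahead of the robot, y to its left, z up, the work surface at z = 0. Lengths are in m, angles in rad, forces in N, time in s.
With the tool pointing down it reaches from about 0.425 to 0.8 m from the base axis. Payload 8.3 kg.
Tool frame: the origin (TCP) lies at the very end of the fingers, on their centre line; the grasp point (between the pads) lies env.grip_point_offset behind it (env.grip_point_offset is the distance from the TCP to the grasp point, in m); z points along the fingers, y is the line along which they close (so a half turn about z gives the same grasp; the last joint's range is limited). The gripper opens to 85 mm and grips with 20 to 120 N. Pads are 22 mm wide; open, the fingers measure 114 mm over their backs; the gripper's body (76 mm by 85 mm) begins 54 mm behind the grasp point. The pads swing forward as they close: fully open they stand 13 mm farther back than shut.
Start: joints at [-1.252, 0.383, 0.016, 1.37, -0.006, 1.388, -0.046], TCP at [0.233, 0.58, 0.231] pointing down, gripper open.
Joint ranges: [-2.95, 2.95], [-0.25, 2.06], [-1.52, 1.56], [0.18, 2.33], [-1.44, 4.58], [0.02, 2.06], [-3.01, 3.01]. Speed limits (rad/s): [2.39, 2.39, 3.01, 3.01, 3.14, 3.14, 3.14].

INTERFACE

Orientations are given as a rotation vector (axis times angle).
In Python, from rig import env, eyes, workorder gives the robot as it stands. The module is installed in compiled form; this text tells all that it offers.
- The arm moves only by the shell command python3 -m jog 'ROWS'. ROWS is JSON, a list of rows, each a list of 3 entries, a list of its own where there are three numbers: the shift along the world's x, y, z as a fraction of full scale, then the turn about the world's z as a fraction of full scale, then the gripper command: -1 is shut, 1 is fully open, values between are in proportion. A call has 1 to 5 rows; each row is the pose to reach, as a shift and turn from the pose commanded when the call began; what a row does not reach only later rows make up. Full scale, the value 1, is 80 cm for a shift and 90 degrees for a turn. A row lasts 1/10 s, in which the tool goes at most 50 mm and 8.59 degrees, less where a joint would pass 70% of its speed; a pose out of reach is approached as far as the arm can. A call with a number of a shift or a turn outside -1 to 1 is refused whole. A call with a gripper value outside its range is refused whole. The fingers move at their own pace and stop on an object; the grip force is fixed at half the most. Time passes only in rows, so rows that repeat a pose let the fingers close. It gives the time, the measured TCP pose, the force, the opening and the grip force at its end, in the units of the state.
- env.sense(): the state, without advancing time (a new reading comes with each control period).
- eyes.camera(name): name is "scene" or "top" or "wrist"; returns a dict with "img" (400x640x3 uint8, blue, green, red), "K" (3x3 intrinsics, pixels), "distortion" ([k1, k2, p1, p2, k3] as OpenCV has them; the pictures are not rectified), "world_from_camera" (4x4, takes a point from camera to world coordinates). Camera axes: x right, y up, looking along -z (the intrinsics and any distortion apply to the point x, -y, -z); pixel columns grow to the right and rows downward; lengths in m; the calibration is good to about 2 mm. A picture is of the moment at which its call begins. There is no depth.
- workorder.sign_off(): hands the job in; it is judged then, once.
The state is a dict: "clock": time; "qpos": joint angles; "joint_velocities": joint speeds; "joint_torque": joint torques, N m; "eef_pos": TCP position; "tcp_rot": TCP orientation; "force": force on the tool from outside, world axes, zero at the start; "wrist_torque": the same for the moment, N m; "width": opening from 0.0 (shut) to 1.0 (fully open); "grip_force": force on a finger pad.
Only numpy, scipy, OpenCV 4.12 (cv2) and the standard library are available. Lean on these libraries where they do the work, as an engineer would, in place of code of your own. Each camera call takes 0.05 s, during which the arm holds its last target. There are 200 camera calls.

## Working session

There is one attempt and no reset: what is moved stays moved. The work goes in short steps, Python scripts to look and compute and a shell command to move; the robot and the scene stay as the last step left them, time stands still between calls to the robot, and variables do not carry over. Pictures are saved under pics/ and viewed, at most 10 in all, crops included, and the job is handed in when it is done.

```bash
mkdir -p pics
cat > h.py <<'E'
import numpy as np, cv2
from rig import env, eyes, workorder
def ray(c,px):
    K=np.array(c["K"],float);d=np.array(c["distortion"],float)
    u=cv2.undistortPoints(np.array(px,float).reshape(-1,1,2),K,d).reshape(-1,2)
    T=np.array(c["world_from_camera"])
    v=np.c_[u[:,0],-u[:,1],-np.ones(len(u))]@T[:3,:3].T
    return T[:3,3],v
def onz(c,px,z):
    o,v=ray(c,px); return o+v*((z-o[2])/v[:,2])[:,None]
def proj(c,P):
    T=np.linalg.inv(np.array(c["world_from_camera"]));p=np.atleast_2d(P)@T[:3,:3].T+T[:3,3]
    p=p*[1,-1,-1]
    return cv2.projectPoints(p,np.zeros(3),np.zeros(3),np.array(c["K"],float),np.array(c["distortion"],float))[0].reshape(-1,2)
E
python3 - <<'E'
from h import *
import pickle
cs={n:eyes.camera(n) for n in("scene","top","wrist")}
pickle.dump(cs,open("c0.pkl","wb"))
for n in cs: cv2.imwrite(f"pics/{n}0.png",cs[n]["img"]);print(n,np.round(cs[n]["world_from_camera"],2).tolist())
s=env.sense();print(s,env.grip_point_offset)
E
```

```text
scene [[0.56, -0.6, 0.57, 1.46], [0.83, 0.4, -0.4, -0.76], [0.02, 0.7, 0.72, 1.33], [0.0, 0.0, 0.0, 1.0]]
top [[0.0, 0.99, -0.15, 0.31], [-1.0, -0.0, -0.01, -0.09], [-0.01, 0.15, 0.99, 1.54], [0.0, 0.0, 0.0, 1.0]]
wrist [[0.37, -0.89, -0.26, 0.17], [0.93, 0.36, 0.11, 0.61], [-0.0, -0.28, 0.96, 0.37], [0.0, 0.0, 0.0, 1.0]]
{'clock': 0.15, 'qpos': array([-1.25191931,  0.38407078,  0.01643837,  1.37089897, -0.0062757 ,
        1.38819536, -0.04647215]), 'joint_velocities': array([-2.24077762e-03,  1.57963387e-05, -2.81203186e-04, -3.09949735e-03,
       -1.39811680e-03, -1.37969392e-03,  1.31516352e-03]), 'joint_torque': array([ 2.58841355e-03, -6.28151965e+01,  8.46100096e-01, -3.72170448e+01,
        1.68815546e-02,  1.08074836e-02, -3.00092836e-06]), 'eef_pos': array([0.23271757, 0.5796458 , 0.23049927]), 'tcp_rot': array([-5.95956474e-01, -3.08431415e+00,  2.36332270e-03]), 'force': array([-0.16925221,  0.2048487 , -0.6009114 ]), 'wrist_torque': array([-0.00912086,  0.02740826,  0.01344222]), 'grip_force': 0.0, 'width': 0.9996255291632179} 0.0187
```

View pics/top0.png

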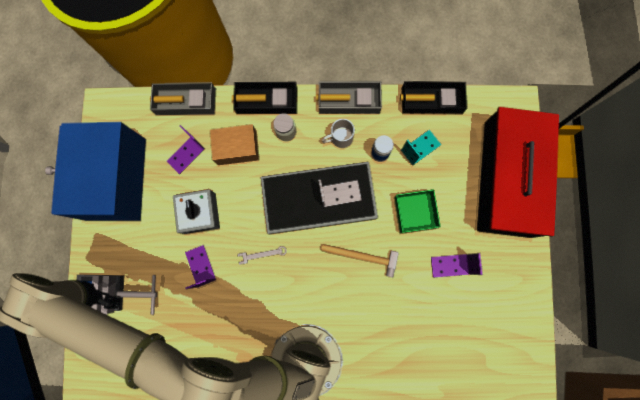

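View pics/scene0.png

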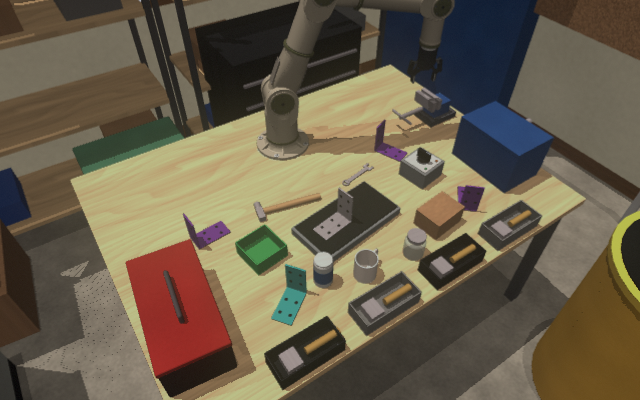

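The top view shows the plate about (319,198), the bracket's upright leg at (321,192) with the lying leg out to (360,195), and the key box at (195,210). The scene view agrees, so tipping goes towards image left (+y). Next I'll look at enlargements.

Run:
```python
import pickle,cv2,numpy as np
cs=pickle.load(open("c0.pkl","rb"))
t=cs["top"]["img"];s=cs["scene"]["img"]
a=cv2.resize(t[160:240,255:385],None,fx=4,fy=4,interpolation=cv2.INTER_CUBIC)
b=cv2.resize(t[185:240,168:222],None,fx=4,fy=4,interpolation=cv2.INTER_CUBIC)
c=cv2.resize(s[180:260,290:400],None,fx=4,fy=4,interpolation=cv2.INTER_CUBIC)
o=np.zeros((600,800,3),np.uint8)
o[:320,:520]=a;o[:220,530:746]=b;o2=cv2.resize(s[180:250,300:400],None,fx=4,fy=4,interpolation=cv2.INTER_CUBIC);o[320:600,:400]=o2
d=cv2.resize(s[140:190,395:450],None,fx=5,fy=5,interpolation=cv2.INTER_CUBIC);o[330:580,420:695]=d
cv2.imwrite("pics/crop.png",o)
```

```text
(no output)
```

View pics/crop.png

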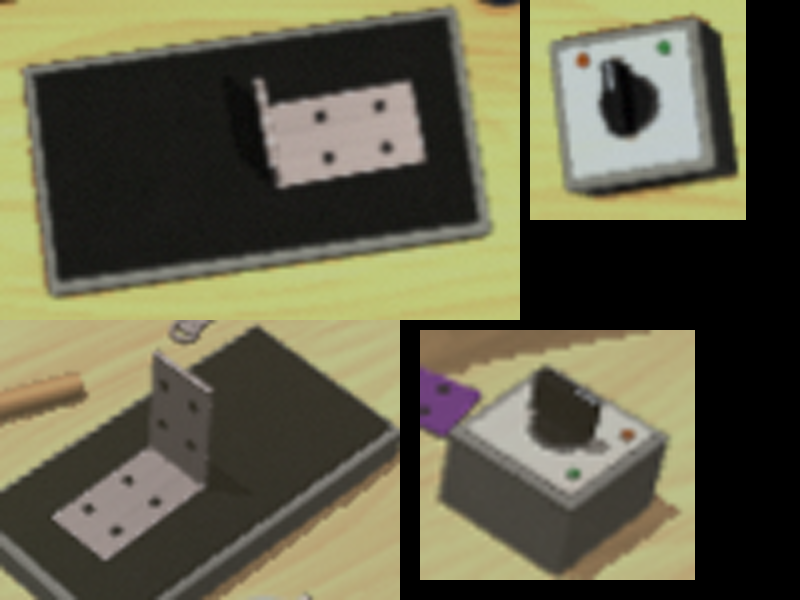

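The crops are clear. At 4x, top crop: the lying leg's end is at (412,82)-(426,160), and the upright leg's top edge starts at (257,80). In the scene crop the top edge runs (155,353)-(212,390). The key bar's top runs (543,370)-(600,405) in the 5x scene crop. Now I'll turn these into positions.

Run:
```python
from h import *
import pickle
cs=pickle.load(open("c0.pkl","rb"));T=cs["top"];S=cs["scene"]
np.set_printoptions(precision=4,suppress=True)
f=lambda P:np.array(P)/4.+[254.6,159.6]
g=lambda P:(np.array(P)-[0,320])/4.+[299.6,179.6]
k=lambda P:(np.array(P)-[420,330])/5.+[394.6,139.6]
kt=lambda P:(np.array(P)-[530,0])/4.+[167.6,184.6]
pl=onz(T,f([(25,70),(455,10),(490,230),(52,293)]),.044);print("plate",pl,pl.mean(0))
m=cv2.inRange(T["img"],(0,0,0),(60,60,60));
print("leg end top",onz(T,f([(412,82),(426,160),(280,187)]),.051))
print("leg end scene",onz(S,g([(52,517),(105,558)]),.051))
print("upright top: top",onz(T,f([(257,80),(275,185)]),.175))
print("upright top: scene",onz(S,g([(155,353),(212,390)]),.175), "corner",onz(S,g([(207,487)]),.045))
print("key scene",onz(S,k([(543,370),(600,405)]),.131),"top",onz(T,kt([(607,62),(628,136)]),.131))
print("box top scene",onz(S,k([(545,372),(665,437),(572,505),(455,432)])[1:],.08),"top",onz(T,kt([(553,42),(695,20),(714,165),(570,188)]),.08).mean(0))
print(onz(T,kt([(553,42),(695,20),(714,165),(570,188)]),.08))
```

```text
plate [[ 0.6154  0.1545  0.044 ]
 [ 0.6675 -0.2147  0.044 ]
 [ 0.4775 -0.2418  0.044 ]
 [ 0.424   0.1273  0.044 ]] [ 0.5461 -0.0437  0.044 ]
leg end top [[ 0.6031 -0.1767  0.051 ]
 [ 0.5361 -0.1879  0.051 ]
 [ 0.5132 -0.0647  0.051 ]]
leg end scene [[ 0.5379 -0.1859  0.051 ]
 [ 0.6039 -0.1725  0.051 ]]
upright top: top [[ 0.5807 -0.0486  0.175 ]
 [ 0.4982 -0.0628  0.175 ]]
upright top: scene [[ 0.5173 -0.0622  0.175 ]
 [ 0.5824 -0.047   0.175 ]] corner [[ 0.5819 -0.0444  0.045 ]]
key scene [[0.4709 0.3714 0.131 ]
 [0.5288 0.3802 0.131 ]] top [[0.5228 0.3799 0.131 ]
 [0.4627 0.3598 0.131 ]]
box top scene [[0.5484 0.4458 0.08  ]
 [0.5675 0.326  0.08  ]
 [0.4488 0.3053 0.08  ]] top [0.4954 0.3733 0.08  ]
[[0.5474 0.4441 0.08  ]
 [0.5659 0.3233 0.08  ]
 [0.4441 0.3025 0.08  ]
 [0.4245 0.4234 0.08  ]]
```

```bash
M="python3 -m jog"
python3 -m jog '[[[0.03,-0.04,0.005],-0.04,1],[[0.06,-0.09,0.008],-0.09,1],[[0.09,-0.14,0.008],-0.14,1],[[0.12,-0.19,0.008],-0.19,1],[[0.123,-0.21,0.008],-0.213,1]]'
python3 -m jog '[[[0.03,-0.05,0.005],-0.05,0.8],[[0.06,-0.1,0.008],-0.1,0.8],[[0.09,-0.15,0.008],-0.15,0.8],[[0.12,-0.2,0.008],-0.2,0.8],[[0.123,-0.21,0.008],-0.213,0.8]]'
python3 -m jog '[[[0.03,-0.05,0],-0.05,0.7],[[0.06,-0.1,0],-0.1,0.7],[[0.09,-0.15,0],-0.15,0.7],[[0.12,-0.2,0],-0.2,0.7],[[0.123,-0.21,0],-0.213,0.7]]'
python3 -m jog '[[[0,0,0],0,0.7],[[0,0,0],0,0.7]]'
python3 -c "
from h import *
s=env.sense();print(s['tcp_rot'],s['qpos'],s['clock'])"
```

```text
clock: 0.65
eef_pos: [0.3353, 0.407, 0.2378]
tcp_rot: [1.117, 2.935, -0.001]
force: [1.0, -0.3, -0.2]
width: 0.999
grip_force: 0.0
clock: 1.15
eef_pos: [0.4326, 0.2383, 0.2444]
tcp_rot: [1.59, 2.707, -0.001]
force: [-0.8, -0.7, 0.1]
width: 0.901
grip_force: 0.0
clock: 1.65
eef_pos: [0.5298, 0.0703, 0.2441]
tcp_rot: [2.017, 2.406, -0.002]
force: [-0.5, -0.7, 0.4]
width: 0.853
grip_force: 0.0
clock: 1.85
eef_pos: [0.5275, 0.0778, 0.2437]
tcp_rot: [-2.002, -2.419, 0.0]
force: [-0.1, 1.1, 0.2]
width: 0.847
grip_force: 0.0
[-2.00206973e+00 -2.41944188e+00  1.86314281e-04] [-0.64088561  0.18640227  0.50597253  1.62154074 -0.09285193  1.35836124
  0.06566003] 1.85
```

```bash
python3 -m jog '[[[0,0,-0.06],0,0.7],[[0,0,-0.12],0,0.7],[[0,0,-0.18],0,0.7],[[0,0,-0.22],0,0.7],[[0,0,-0.235],0,0.7]]'
python3 -m jog '[[[0,0,0],0,0.7],[[0,0,-0.0025],0,0.7],[[0,0,-0.005],0,0.7],[[0,0,-0.0075],0,0.7],[[0,0,-0.01],0,0.7]]'
python3 -c "
from h import *
c=eyes.camera('wrist');cv2.imwrite('pics/w1.png',c['img'])"
```

```text
clock: 2.35
eef_pos: [0.5249, 0.0784, 0.0526]
tcp_rot: [-1.998, -2.419, 0.007]
force: [-0.2, -0.2, 0.1]
width: 0.848
grip_force: 0.0
clock: 2.85
eef_pos: [0.5287, 0.0762, 0.0489]
tcp_rot: [2.006, 2.417, 0.002]
force: [-0.3, 0.0, 0.3]
width: 0.852
grip_force: 0.0
```

View pics/w1.png

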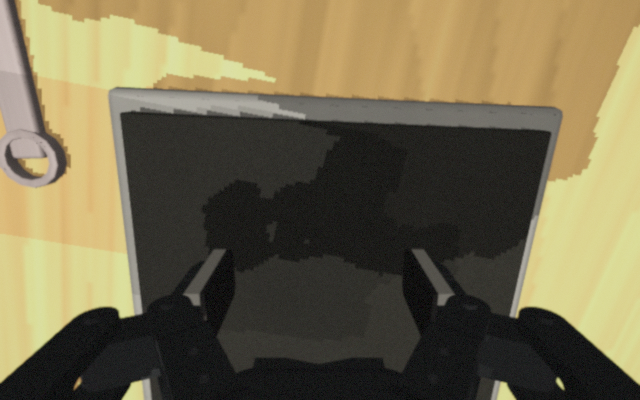

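The wrist view shows the open fingers, with tips at (215,255) and (420,255), over clear pad and not yet touching. I'll keep feeling down.

```bash
python3 -m jog '[[[0,0,-0.0025],0,0.7],[[0,0,-0.005],0,0.7],[[0,0,-0.005],0,0.7]]'
python3 -m jog '[[[0,0,-0.0025],0,0.7],[[0,0,-0.005],0,0.7],[[0,0,-0.005],0,0.7]]'
```

```text
clock: 3.2
eef_pos: [0.5278, 0.0759, 0.0437]
tcp_rot: [-2.006, -2.417, 0.001]
force: [-0.6, 0.4, -0.4]
width: 0.85
grip_force: 0.0
clock: 3.5
eef_pos: [0.5278, 0.0759, 0.0397]
tcp_rot: [-2.006, -2.417, 0.001]
force: [-1.2, -0.5, 0.1]
width: 0.85
grip_force: 0.0
```

```bash
python3 -m jog '[[[0,0,-0.0025],0,0.7],[[0,0,-0.0025],0,0.7]]'
python3 -m jog '[[[0,0,-0.0025],0,0.7],[[0,0,-0.0025],0,0.7]]'
```

```text
clock: 3.7
eef_pos: [0.5279, 0.076, 0.0378]
tcp_rot: [-2.006, -2.417, 0.001]
force: [-0.5, 0.4, -1.0]
width: 0.854
grip_force: 0.0
clock: 3.9
eef_pos: [0.5282, 0.076, 0.0366]
tcp_rot: [-2.006, -2.417, -0.001]
force: [-2.5, 0.3, 7.7]
width: 0.851
grip_force: 3.4
```

Contact comes at TCP z = 0.037, so at this opening the finger tips are 8 mm above the TCP. I'll lift and go over the upright leg.

```bash
python3 -m jog '[[[0,0,0.05],0,1],[[0,0,0.11],0,1],[[0,0,0.17],0,1],[[0,0,0.23],0,1],[[0,0,0.25],0,1]]'
python3 -m jog '[[[0.007,-0.05,0],0,1],[[0.015,-0.1,0],0,1],[[0.0225,-0.15,0],0,1],[[0.0245,-0.165,0],0,1],[[0.0245,-0.165,0],0,1]]'
python3 -m jog '[[[0,0,0],0,1],[[0,0,0],0,1],[[0,0,-0.02],0,1],[[0,0,-0.02],0,1],[[0,0,-0.02],0,1]]'
python3 -c "
from h import *
c=eyes.camera('wrist');cv2.imwrite('pics/w2.png',c['img'])
print(env.sense()['eef_pos'])
y=np.radians(10.7);C=np.array([.547,-.053]);u=np.array([-np.sin(y),np.cos(y)])
x=np.array([np.cos(y),np.sin(y)])
for s in(-.035,.035): print(proj(c,[[*(C+x*s),.175]]))"
```

```text
clock: 4.4
eef_pos: [0.5301, 0.076, 0.2416]
tcp_rot: [2.004, 2.414, 0.01]
force: [1.0, -0.2, 0.1]
width: 0.999
grip_force: 0.0
clock: 4.9
eef_pos: [0.5474, -0.0587, 0.2361]
tcp_rot: [2.012, 2.412, -0.001]
force: [-0.4, -0.6, -0.5]
width: 0.999
grip_force: 0.0
clock: 5.4
eef_pos: [0.5475, -0.0546, 0.22]
tcp_rot: [-2.003, -2.419, 0.001]
force: [-0.2, 0.1, 0.4]
width: 1.001
grip_force: 0.0
[ 0.5477089  -0.05507304  0.22047489]
[[256.86582414 221.07731893]]
[[378.31104795 221.10607775]]
```

View pics/w2.png

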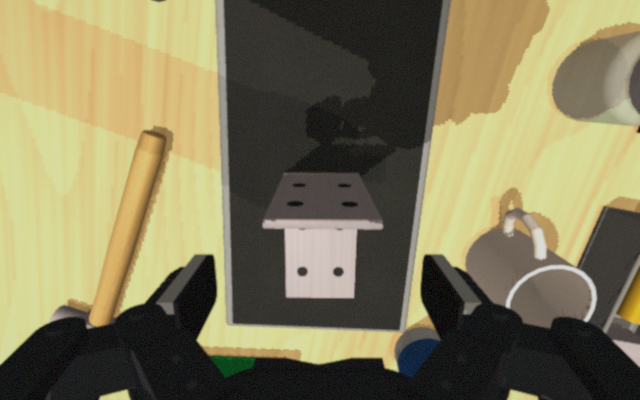

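The wrist view shows the bracket's top edge from (263,222) to (382,222), squarely between the fingers and about 5 px (3 mm) right of the prediction. I'll correct x, descend and grip.

```bash
python3 -m jog '[[[0.003,-0.001,0],0,1],[[0.003,-0.001,-0.02],0,1],[[0.003,-0.001,-0.05],0,1],[[0.003,-0.001,-0.07],0,1],[[0.003,-0.001,-0.082],0,1]]'
python3 -m jog '[[[0,0,0],0,1],[[0,0,0],0,0.6],[[0,0,0],0,0.5],[[0,0,0],0,0.3],[[0,0,0],0,0.3]]'
python3 -m jog '[[[0,0,0],0,0.2],[[0,0,0],0,0.2],[[0,0,0],0,0.2]]'
python3 -c "
from h import *
c=eyes.camera('scene');cv2.imwrite('pics/s2.png',cv2.resize(c['img'][120:270,270:440],None,fx=4,fy=4,interpolation=cv2.INTER_CUBIC))"
```

```text
clock: 5.95
eef_pos: [0.5498, -0.0566, 0.1536]
tcp_rot: [-2.006, -2.417, 0.001]
force: [0.4, -0.4, 0.6]
width: 0.997
grip_force: 0.0
clock: 6.45
eef_pos: [0.5506, -0.0569, 0.1563]
tcp_rot: [2.006, 2.417, 0.002]
force: [-3.5, 0.4, 6.5]
width: 0.781
grip_force: 65.3
clock: 6.75
eef_pos: [0.5506, -0.0569, 0.1563]
tcp_rot: [2.006, 2.417, 0.003]
force: [-4.3, -0.5, 6.0]
width: 0.788
grip_force: 65.3
```

View pics/s2.png

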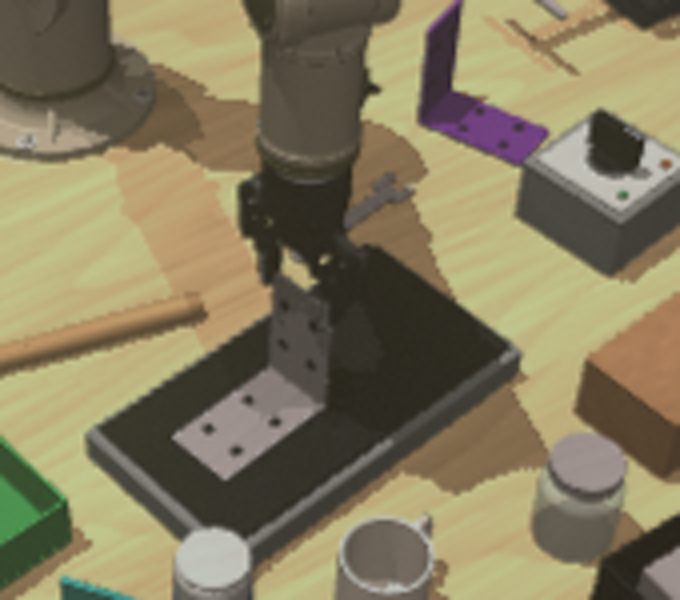

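The scene crop shows the fingers gripping the edges of the upright leg at its top (300,290), with the bracket still flat on the pad. I'll compute the arc.

Run:
```python
import numpy as np
y=np.radians(10.7);r=.122
def p(t):
    l=-.003*np.cos(t)+r*np.sin(t);h=r*np.cos(t)+.003*np.sin(t)-(.004-.0008*t/1.57)
    return np.array([-np.sin(y)*l,np.cos(y)*l,h])
for k in range(8):
    b=p(np.radians(k*12.5)); print(k,[np.round((p(np.radians(min(90,k*12.5+2.5*j)))-b)/.8,4).tolist() for j in range(1,6)])
```

```text
0 [[-0.0012, 0.0065, 0.0], [-0.0025, 0.0131, -0.0002], [-0.0037, 0.0196, -0.0007], [-0.0049, 0.0261, -0.0016], [-0.0061, 0.0325, -0.0027]]
1 [[-0.0012, 0.0064, -0.0014], [-0.0024, 0.0127, -0.0031], [-0.0036, 0.019, -0.005], [-0.0047, 0.0251, -0.0073], [-0.0059, 0.0312, -0.0098]]
2 [[-0.0011, 0.0059, -0.0028], [-0.0022, 0.0117, -0.0058], [-0.0033, 0.0174, -0.0091], [-0.0043, 0.0229, -0.0126], [-0.0053, 0.0283, -0.0164]]
3 [[-0.001, 0.0052, -0.004], [-0.0019, 0.0102, -0.0082], [-0.0028, 0.0151, -0.0127], [-0.0037, 0.0197, -0.0174], [-0.0046, 0.0241, -0.0222]]
4 [[-0.0008, 0.0042, -0.0051], [-0.0016, 0.0082, -0.0103], [-0.0023, 0.012, -0.0157], [-0.0029, 0.0155, -0.0213], [-0.0036, 0.0188, -0.027]]
5 [[-0.0006, 0.003, -0.0059], [-0.0011, 0.0058, -0.0119], [-0.0016, 0.0083, -0.018], [-0.002, 0.0106, -0.0242], [-0.0024, 0.0126, -0.0305]]
6 [[-0.0003, 0.0017, -0.0064], [-0.0006, 0.0031, -0.0129], [-0.0008, 0.0043, -0.0194], [-0.001, 0.0052, -0.026], [-0.0011, 0.0058, -0.0326]]
7 [[-0.0001, 0.0003, -0.0066], [-0.0001, 0.0003, -0.0066], [-0.0001, 0.0003, -0.0066], [-0.0001, 0.0003, -0.0066], [-0.0001, 0.0003, -0.0066]]
```

```bash
python3 -m jog '[[[-0.001,0.0065,0],0,0.2],[[-0.0025,0.013,0],0,0.2],[[-0.004,0.0195,-0.001],0,0.2],[[-0.005,0.026,-0.0015],0,0.2],[[-0.006,0.0325,-0.0025],0,0.2]]'
python3 -m jog '[[[-0.001,0.0065,-0.0015],0,0.2],[[-0.0025,0.0125,-0.003],0,0.2],[[-0.0035,0.019,-0.005],0,0.2],[[-0.0045,0.025,-0.0075],0,0.2],[[-0.006,0.031,-0.01],0,0.2]]'
python3 -c "
from h import *
c=eyes.camera('scene');cv2.imwrite('pics/s3.png',cv2.resize(c['img'][120:270,270:440],None,fx=4,fy=4,interpolation=cv2.INTER_CUBIC))"
```

```text
clock: 7.3
eef_pos: [0.5462, -0.0315, 0.154]
tcp_rot: [2.006, 2.415, 0.002]
force: [-0.9, -2.4, 7.3]
width: 0.791
grip_force: 67.0
clock: 7.8
eef_pos: [0.5418, -0.0054, 0.1465]
tcp_rot: [2.004, 2.416, 0.004]
force: [-1.7, -0.8, 10.7]
width: 0.789
grip_force: 68.9
```

View pics/s3.png

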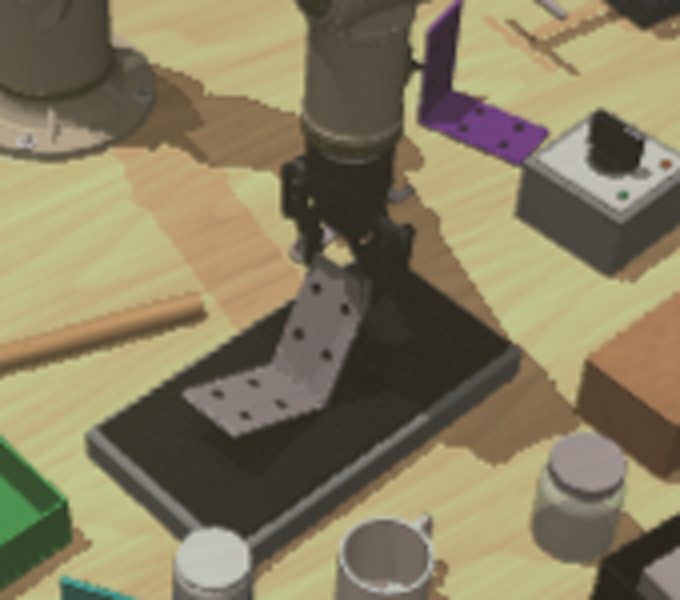

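The crop shows the bracket tilted about 25°, with the lying leg's end raised at (210,410) and the corner still down at (322,405). I'll continue along the arc.

```bash
python3 -m jog '[[[-0.001,0.006,-0.003],0,0.2],[[-0.002,0.0115,-0.006],0,0.2],[[-0.0035,0.0175,-0.009],0,0.2],[[-0.0045,0.023,-0.0125],0,0.2],[[-0.0055,0.0285,-0.0165],0,0.2]]'
python3 -m jog '[[[-0.001,0.005,-0.004],0,0.2],[[-0.002,0.01,-0.008],0,0.2],[[-0.003,0.015,-0.0125],0,0.2],[[-0.0035,0.0195,-0.0175],0,0.2],[[-0.0045,0.024,-0.022],0,0.2]]'
python3 -m jog '[[[-0.001,0.004,-0.005],0,0.2],[[-0.0015,0.008,-0.0105],0,0.2],[[-0.0025,0.012,-0.0155],0,0.2],[[-0.003,0.0155,-0.0215],0,0.2],[[-0.0035,0.019,-0.027],0,0.2]]'
python3 -c "
from h import *
c=eyes.camera('scene');cv2.imwrite('pics/s4.png',cv2.resize(c['img'][120:270,270:440],None,fx=4,fy=4,interpolation=cv2.INTER_CUBIC))"
```

```text
clock: 8.35
eef_pos: [0.5375, 0.0187, 0.1334]
tcp_rot: [2.004, 2.418, 0.007]
force: [-1.9, 2.6, 11.4]
width: 0.787
grip_force: 72.8
clock: 8.85
eef_pos: [0.5338, 0.0394, 0.1156]
tcp_rot: [2.002, 2.42, 0.008]
force: [-2.5, 6.0, 11.2]
width: 0.783
grip_force: 76.1
clock: 9.35
eef_pos: [0.5307, 0.0557, 0.0937]
tcp_rot: [-2.001, -2.421, -0.008]
force: [-2.2, 9.3, 8.5]
width: 0.792
grip_force: 77.2
```

View pics/s4.png

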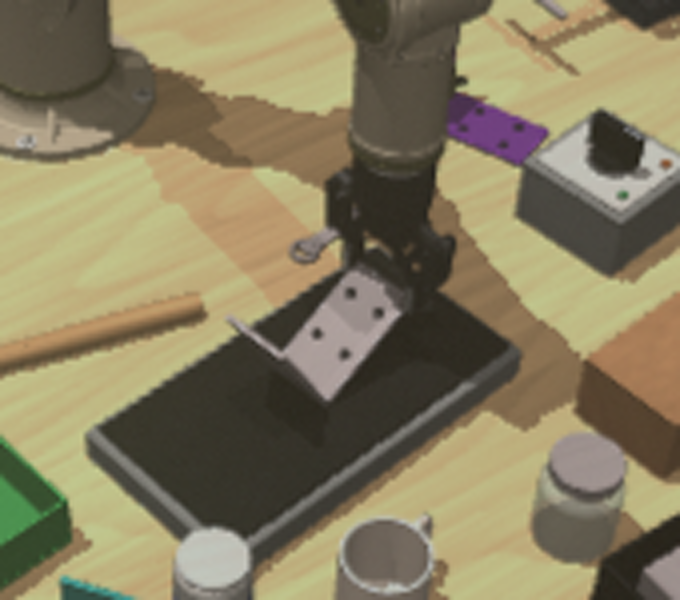

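The crop shows the bracket well past balance at about 62°, held in the grip with its corner down at (325,400). I'll continue towards flat.

```bash
python3 -m jog '[[[-0.0005,0.003,-0.006],0,0.2],[[-0.001,0.006,-0.012],0,0.2],[[-0.0015,0.0085,-0.018],0,0.2],[[-0.002,0.0105,-0.024],0,0.2],[[-0.0025,0.0125,-0.0305],0,0.2]]'
python3 -m jog '[[[0,0.0015,-0.0065],0,0.2],[[-0.0005,0.003,-0.013],0,0.2],[[-0.001,0.0045,-0.0195],0,0.2],[[-0.001,0.005,-0.024],0,0.2],[[-0.001,0.005,-0.027],0,0.2]]'
python3 -m jog '[[[0,0,0],0,0.2],[[0,0,0],0,0.2]]'
```

```text
clock: 9.9
eef_pos: [0.5285, 0.0653, 0.0688]
tcp_rot: [-2.001, -2.421, -0.007]
force: [-0.5, 8.0, 5.3]
width: 0.789
grip_force: 76.6
clock: 10.4
eef_pos: [0.5271, 0.0685, 0.0465]
tcp_rot: [-2.002, -2.42, -0.004]
force: [-0.6, 6.0, 2.6]
width: 0.787
grip_force: 75.0
clock: 10.6
eef_pos: [0.5271, 0.0684, 0.0466]
tcp_rot: [-2.002, -2.42, -0.004]
force: [-1.3, 6.6, 2.3]
width: 0.789
grip_force: 75.0
```

```bash
python3 -m jog '[[[0,0,-0.002],0,0.2],[[0,0,-0.004],0,0.2],[[0,0,-0.006],0,0.2],[[0,0,-0.006],0,0.2]]'
python3 -m jog '[[[0,0,-0.0015],0,0.2],[[0,0,-0.003],0,0.2],[[0,0,-0.003],0,0.2]]'
python3 -m jog '[[[0,0,-0.0015],0,0.2],[[0,0,-0.0015],0,0.2]]'
```

```text
clock: 11.0
eef_pos: [0.5271, 0.0682, 0.0417]
tcp_rot: [-2.002, -2.42, -0.004]
force: [-1.1, 5.7, 2.0]
width: 0.786
grip_force: 74.6
clock: 11.3
eef_pos: [0.5272, 0.0682, 0.0394]
tcp_rot: [-2.002, -2.42, -0.004]
force: [-1.1, 5.9, 1.4]
width: 0.787
grip_force: 74.4
clock: 11.5
eef_pos: [0.5273, 0.0683, 0.0385]
tcp_rot: [-2.002, -2.42, -0.005]
force: [-1.3, 5.9, 4.4]
width: 0.789
grip_force: 75.2
```

```bash
python3 -c "
from h import *
s=eyes.camera('scene');t=eyes.camera('top')
o=np.zeros((600,800,3),np.uint8)
a=cv2.resize(s['img'][170:245,310:410],None,fx=8,fy=8,interpolation=cv2.INTER_CUBIC);o[:600,:800]=a
cv2.imwrite('pics/s5.png',o)"
```

```text
(no output)
```

View pics/s5.png

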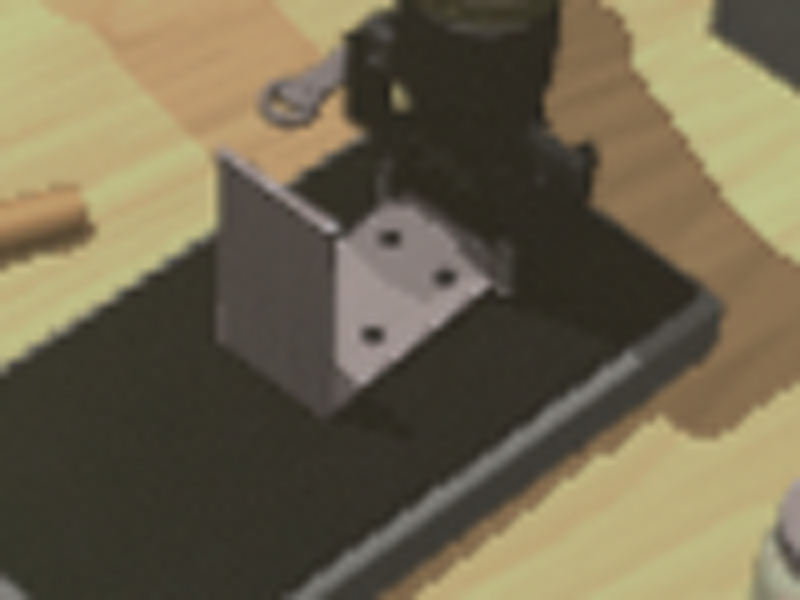

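The crop shows the bracket all but flat. The now-upright leg's right edge runs from (325,415) at the bottom to (337,235) at the top, and the fingers are still on the lying leg. I'll check its tilt from those pixels.

```bash
python3 -c "
from h import *
s=eyes.camera('scene')
f=lambda P:np.array(P)/8.+[309.56,169.56]
u=np.array([-np.sin(.187),np.cos(.187)])
a=onz(s,f([(326,416),(218,338)]),.045);b=onz(s,f([(334,236),(218,150)]),.175)
print(a,b,(b-a)[:,:2]@u)
print(env.sense()['wrist_torque'])"
python3 -m jog '[[[0,0,-0.001],0,0.2],[[0,0,-0.001],0,0.2]]'
```

```text
[[ 0.58065134 -0.04823422  0.045     ]
 [ 0.51312192 -0.06198325  0.045     ]] [[ 0.58759257 -0.05638909  0.175     ]
 [ 0.51622825 -0.06813625  0.175     ]] [-0.00930316 -0.00662324]
[0.76464907 0.30804545 0.0467575 ]
clock: 11.85
eef_pos: [0.5273, 0.0683, 0.0384]
tcp_rot: [-2.002, -2.419, -0.005]
force: [-4.7, 4.8, 12.8]
width: 0.787
grip_force: 79.6
```

The leg is still about 2-3° short of flat, with the fingertips on the pad. Rather than let it drop, I'll ease the grip off gradually so it slides down.

```bash
python3 -m jog '[[[0,0,0.001],0,0.4],[[0,0,0.001],0,0.4]]' | grep -v tcp
python3 -m jog '[[[0,0,0],0,0.5],[[0,0,0],0,0.5]]'| grep -v tcp
python3 -m jog '[[[0,0,0],0,0.54],[[0,0,0],0,0.54]]'| grep -v tcp
```

```text
clock: 12.05
eef_pos: [0.5273, 0.0682, 0.0385]
force: [-0.5, 6.4, 1.5]
width: 0.786
grip_force: 74.7
clock: 12.25
eef_pos: [0.5273, 0.0682, 0.0385]
force: [-2.1, 6.1, 4.4]
width: 0.789
grip_force: 75.3
clock: 12.45
eef_pos: [0.5273, 0.0682, 0.0385]
force: [-2.0, 6.3, 3.6]
width: 0.786
grip_force: 75.3
```

```bash
for i in 1; do
python3 -m jog '[[[0,0,0],0,0.56],[[0,0,0],0,0.56]]'| grep -E "force|width"
python3 -m jog '[[[0,0,0],0,0.57],[[0,0,0],0,0.57]]'| grep -E "force|width"
python3 -m jog '[[[0,0,0],0,0.575],[[0,0,0],0,0.575]]'| grep -E "force|width"
done
```

```text
force: [-0.8, 5.9, 3.8]
width: 0.788
grip_force: 75.3
force: [-1.5, 5.8, 2.8]
width: 0.786
grip_force: 73.5
force: [-0.3, 6.3, 2.4]
width: 0.792
grip_force: 68.3
```

```bash
python3 -m jog '[[[0,0,0],0,0.58],[[0,0,0],0,0.58]]'| grep -E "force|width"
python3 -m jog '[[[0,0,0],0,0.585],[[0,0,0],0,0.585]]'| grep -E "force|width"
python3 -m jog '[[[0,0,0],0,0.59],[[0,0,0],0,0.59]]'| grep -E "force|width"
python3 -m jog '[[[0,0,0],0,0.595],[[0,0,0],0,0.595]]'| grep -E "force|width"
python3 -m jog '[[[0,0,0],0,0.6],[[0,0,0],0,0.6]]'| grep -E "force|width"
```

```text
force: [-0.7, 5.8, 2.4]
width: 0.794
grip_force: 62.7
force: [-0.0, 5.3, 0.6]
width: 0.797
grip_force: 57.1
force: [-0.5, 4.9, -0.0]
width: 0.794
grip_force: 51.8
force: [0.1, 5.9, 0.6]
width: 0.8
grip_force: 46.4
force: [-0.3, 5.8, 0.6]
width: 0.803
grip_force: 41.2
```

```bash
python3 -m jog '[[[0,0,0],0,0.605],[[0,0,0],0,0.61]]'| grep -E "force|width"
python3 -m jog '[[[0,0,0],0,0.615],[[0,0,0],0,0.62]]'| grep -E "force|width"
python3 -m jog '[[[0,0,0],0,0.623],[[0,0,0],0,0.625]]'| grep -E "force|width"
python3 -m jog '[[[0,0,0],0,0.627],[[0,0,0],0,0.629]]'| grep -E "force|width"
python3 -m jog '[[[0,0,0],0,0.63],[[0,0,0],0,0.631],[[0,0,0],0,0.632],[[0,0,0],0,0.632]]'| grep -E "force|width"
python3 -m jog '[[[0,0,0],0,0.633],[[0,0,0],0,0.634],[[0,0,0],0,0.635],[[0,0,0],0,0.635]]'| grep -E "force|width"
```

```text
force: [0.6, 5.2, 1.3]
width: 0.807
grip_force: 31.2
force: [-0.1, 4.6, 0.3]
width: 0.813
grip_force: 20.7
force: [-0.6, 4.1, 0.9]
width: 0.812
grip_force: 15.4
force: [-0.9, 4.2, -1.1]
width: 0.813
grip_force: 11.1
force: [-0.2, 3.1, -1.0]
width: 0.815
grip_force: 7.7
force: [-0.7, 2.6, -1.6]
width: 0.819
grip_force: 4.5
```

```bash
python3 -m jog '[[[0,0,0],0,0.636],[[0,0,0],0,0.637],[[0,0,0],0,0.638],[[0,0,0],0,0.639],[[0,0,0],0,0.64]]'| grep -E "force|width"
python3 -m jog '[[[0,0,0],0,0.641],[[0,0,0],0,0.642],[[0,0,0],0,0.643],[[0,0,0],0,0.645],[[0,0,0],0,0.65]]'| grep -E "force|width"
python3 -m jog '[[[0,0,0],0,0.68],[[0,0,0],0,0.75],[[0,0,0],0,1],[[0,0,0],0,1],[[0,0,0],0,1]]'
python3 -c "
from h import *
s=eyes.camera('scene')
cv2.imwrite('pics/s6.png',s['img'])
# bright bracket pixels: upright leg's top edge / bottom corner
g=s['img'][170:245,310:410];print(g[30:32,20:50].mean(2).astype(int))"
```

```text
force: [-1.5, -0.4, -0.4]
width: 0.821
grip_force: 0.4
force: [-0.4, 0.6, -0.1]
width: 0.826
grip_force: 0.1
clock: 17.15
eef_pos: [0.5269, 0.0652, 0.0377]
tcp_rot: [-2.006, -2.417, -0.0]
force: [0.4, -0.6, 0.3]
width: 1.002
grip_force: 0.0
[[167 170 165 131  93  78  58  71  79  77  77  78  77  78  76  78  77  77
   78  77  77  73  84 120 128 127 105  59  53 114]
 [163 160 134  94  58  48  51  73  76  77  78  78  78  77  78  78  77  76
   78  78  78  73 116 131 128 126 100  76  69 102]]
```

Released gently, with no sudden force. I'll lift and go to the key.

```bash
python3 -m jog '[[[0,0,0.01],0,1],[[0,0,0.03],0,1],[[0,0,0.07],0,1],[[0,0,0.12],0,1],[[0,0,0.17],0,1]]' | grep -E "pos|force"
python3 -m jog '[[[0,0,0.04],0,1],[[0,0,0.08],0.05,1],[[0,0.05,0.08],0.14,1],[[-0.006,0.1,0.08],0.23,1],[[-0.01,0.15,0.08],0.32,1]]'| grep -E "pos|force"
python3 -m jog '[[[-0.005,0.05,0],0.09,1],[[-0.01,0.1,0],0.18,1],[[-0.015,0.15,0],0.27,1],[[-0.02,0.2,0],0.36,1],[[-0.0275,0.235,0],0.45,1]]'| grep -E "pos|force"
python3 -m jog '[[[0,0,0],0.09,1],[[0,0,0],0.18,1],[[0,0,0],0.207,1],[[0,0,0],0.207,1],[[0,0,0],0.207,1]]'
python3 -c "
from h import *
w=eyes.camera('wrist');s=eyes.camera('scene');e=env.sense();print(e['eef_pos'],e['qpos'])
o=np.zeros((600,800,3),np.uint8);o[:400,:640]=w['img']
o[400:,:267]=cv2.resize(s['img'][170:245,310:410],(267,200),interpolation=cv2.INTER_CUBIC)
o[400:,270:770]=cv2.resize(s['img'][170:250,300:500],(500,200),interpolation=cv2.INTER_CUBIC)
cv2.imwrite('pics/w7.png',o)
R=np.array([np.cos(.151),np.sin(.151)])
for k in(-.03,0,.03):print(proj(w,[[*(np.array([.497,.3735])+R*k),.131]]))"
```

```text
eef_pos: [0.5264, 0.0649, 0.1755]
force: [1.3, 1.0, -0.5]
grip_force: 0.0
eef_pos: [0.5187, 0.1863, 0.2389]
force: [-0.2, -0.8, 0.6]
grip_force: 0.0
eef_pos: [0.4958, 0.3762, 0.238]
force: [-0.1, -1.1, -0.1]
grip_force: 0.0
clock: 19.2
eef_pos: [0.4969, 0.373, 0.2381]
tcp_rot: [-0.231, 3.133, -0.0]
force: [-0.9, 0.1, 0.0]
width: 0.998
grip_force: 0.0
[0.49687213 0.37305072 0.23791075] [-0.82656103  0.37349201  0.18017215  1.37667338 -0.06626697  1.39722375
  1.07133357]
[[319.33198187 154.96670845]]
[[319.47493353 194.70066336]]
[[319.6093098 231.9391935]]
```

View pics/w7.png

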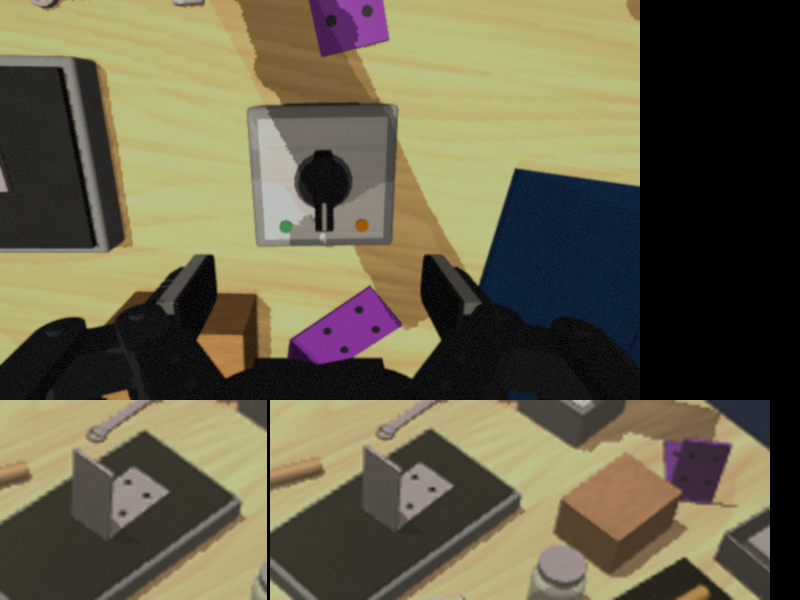

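The view shows the bracket flat on the pad with its other leg upright (bottom inset). The key bar runs (323,150)-(324,230), aligned with the fingers and about 4 px (2 mm) to the right of the prediction. I'll correct, descend and grip.

```bash
python3 -m jog '[[[-0.001,0.003,-0.04],0,1],[[-0.001,0.003,-0.09],0,1],[[-0.001,0.003,-0.13],0,1],[[-0.001,0.003,-0.155],0,1],[[-0.001,0.003,-0.165],0,1]]'
python3 -m jog '[[[0,0,0],0,0.5],[[0,0,0],0,0],[[0,0,0],0,-0.4],[[0,0,0],0,-0.6],[[0,0,0],0,-0.8]]'
python3 -m jog '[[[0,0,0],0,-0.8],[[0,0,0],0,-0.8],[[0,0,0],0,-0.8]]'
```

```text
clock: 19.8
eef_pos: [0.4948, 0.3747, 0.1031]
tcp_rot: [0.233, -3.13, 0.004]
force: [0.0, 0.8, 0.1]
width: 1.0
grip_force: 0.0
clock: 20.3
eef_pos: [0.4964, 0.3769, 0.107]
tcp_rot: [-0.235, 3.131, 0.004]
force: [-0.7, -3.1, 2.1]
width: 0.161
grip_force: 60.0
clock: 20.6
eef_pos: [0.4964, 0.3768, 0.1069]
tcp_rot: [-0.235, 3.131, 0.003]
force: [-1.0, 2.2, 5.5]
width: 0.159
grip_force: 60.6
```

Gripped at 0.16, about 14 mm, which fits the bar. Now I'll twist clockwise.

```bash
python3 -m jog '[[[0,0,0],-0.06,-0.8],[[0,0,0],-0.12,-0.8],[[0,0,0],-0.18,-0.8],[[0,0,0],-0.24,-0.8],[[0,0,0],-0.3,-0.8]]'
python3 -m jog '[[[0,0,0],-0.06,-0.8],[[0,0,0],-0.12,-0.8],[[0,0,0],-0.18,-0.8],[[0,0,0],-0.24,-0.8],[[0,0,0],-0.3,-0.8]]'
python3 -m jog '[[[0,0,0],-0.03,-0.8],[[0,0,0],-0.06,-0.8],[[0,0,0],-0.06,-0.8]]'
python3 -c "
from h import *
s=env.sense();print(s['wrist_torque'],np.degrees(2*np.arctan2(s['tcp_rot'][1],s['tcp_rot'][0])))"
```

```text
clock: 21.1
eef_pos: [0.4964, 0.3773, 0.107]
tcp_rot: [0.508, 3.099, 0.005]
force: [-0.3, 4.2, 5.5]
width: 0.164
grip_force: 60.7
clock: 21.6
eef_pos: [0.4965, 0.3777, 0.107]
tcp_rot: [1.217, 2.896, 0.006]
force: [1.9, 6.4, 4.4]
width: 0.162
grip_force: 60.5
clock: 21.9
eef_pos: [0.4966, 0.3777, 0.107]
tcp_rot: [1.349, 2.836, 0.007]
force: [2.1, 6.1, 4.1]
width: 0.158
grip_force: 60.5
[ 1.09780006 -0.23988121  0.07382608] 129.13333418080742
```

```bash
python3 -m jog '[[[0,0,0],-0.02,-0.8],[[0,0,0],-0.04,-0.8],[[0,0,0],-0.04,-0.8],[[0,0,0],-0.04,-0.8],[[0,0,0],-0.04,-0.8]]'
python3 -c "
from h import *
s=env.sense();print(s['wrist_torque'],np.degrees(2*np.arctan2(s['tcp_rot'][1],s['tcp_rot'][0])))"
```

```text
clock: 22.4
eef_pos: [0.4966, 0.3778, 0.107]
tcp_rot: [1.433, 2.795, 0.007]
force: [3.0, 5.7, 3.5]
width: 0.161
grip_force: 61.9
[ 1.02556292 -0.39051062  0.99712379] 125.71416416123692
```

The torque jumped to 1 N m, so the key is on its stop. I'll hold, then let go.

```bash
python3 -m jog '[[[0,0,0],0,-0.8],[[0,0,0],0,-0.8],[[0,0,0],0,-0.8]]' | grep -E "rot|force"
python3 -m jog '[[[0,0,0],0.03,-0.8],[[0,0,0],0.03,-0.8],[[0,0,0],0.03,1],[[0,0,0],0.03,1],[[0,0,0],0.03,1]]'
python3 -m jog '[[[0,0,0],0,1],[[0,0,0],0,1],[[0,0,0],0,1],[[0,0,0],0,1],[[0,0,0],0,1]]'
python3 -m jog '[[[0,0,0.02],0,1],[[0,0,0.06],0,1],[[0,0,0.1],0,1],[[0,0,0.15],0,1],[[0,0,0.17],0,1]]'
python3 -m jog '[[[0,0,0],0,1],[[0,0,0],0,1],[[0,0,0],0,1],[[0,0,0],0,1],[[0,0,0],0,1]]'
cat > chk.py <<'E'
from h import *
import pickle
w=eyes.camera('wrist');img=w['img']
R=np.array([np.cos(.151),np.sin(.151)])
m=cv2.inRange(img,(0,0,0),(55,55,55))
P=proj(w,[[.497,.3755,.131]])[0];print("key px",P)
mm=np.zeros_like(m);cv2.circle(mm,tuple(int(v) for v in P),70,255,-1)
cs,_=cv2.findContours(m&mm,cv2.RETR_EXTERNAL,cv2.CHAIN_APPROX_NONE)
c=max(cs,key=cv2.contourArea);pts=onz(w,c.reshape(-1,2),.131)[:,:2]
r=pts-[.497,.3755];d=np.hypot(*r.T);i=np.argsort(-d)[:6];print("far pts (m, deg)",np.c_[d[i],np.degrees(np.arctan2(r[i,1],r[i,0]))].round(3).tolist())
t=eyes.camera('scene');pickle.dump(t,open('s_end.pkl','wb'))
c0=pickle.load(open('c0.pkl','rb'))['scene']['img']
df=cv2.absdiff(c0,t['img']).max(2)>50
n,_,st,ce=cv2.connectedComponentsWithStats(df.astype(np.uint8))
print([(st[k].tolist()) for k in range(1,n) if st[k][4]>25])
# bracket upright leg: outer face edges (darker grey) columns in scene, subpixel tilt
g=t['img'][185:225,334:356].mean(2).astype(int);print(g[::3])
E
python3 chk.py
```

```text
tcp_rot: [1.433, 2.795, 0.006]
force: [2.1, 5.4, 3.4]
grip_force: 61.9
clock: 23.2
eef_pos: [0.4957, 0.375, 0.1053]
tcp_rot: [-1.371, -2.826, 0.002]
force: [-1.0, 0.8, -0.7]
width: 0.665
grip_force: 0.3
clock: 23.7
eef_pos: [0.4961, 0.3755, 0.1057]
tcp_rot: [-1.371, -2.826, 0.0]
force: [-0.7, -0.4, -0.2]
width: 0.995
grip_force: 0.0
clock: 24.2
eef_pos: [0.4973, 0.3762, 0.2462]
tcp_rot: [1.37, 2.824, 0.008]
force: [0.4, -0.6, 0.0]
width: 0.996
grip_force: 0.0
clock: 24.7
eef_pos: [0.4957, 0.3753, 0.2406]
tcp_rot: [-1.371, -2.826, 0.003]
force: [-0.2, -0.9, 0.2]
width: 1.002
grip_force: 0.0
key px [319.89198275 194.42542952]
far pts (m, deg) [[0.033, 119.128], [0.033, 120.399], [0.033, 113.815], [0.032, 121.678], [0.032, 122.964], [0.032, 124.255]]
[[336, 0, 18, 11, 105], [356, 0, 109, 53, 1967], [400, 0, 24, 5, 50], [419, 45, 13, 11, 37], [261, 74, 10, 19, 47], [425, 89, 21, 15, 121], [267, 90, 12, 6, 26], [295, 98, 4, 20, 41], [413, 101, 7, 12, 44], [383, 121, 76, 28, 962], [313, 135, 63, 8, 233], [314, 151, 90, 18, 514], [409, 150, 9, 8, 44], [430, 155, 11, 9, 60], [442, 166, 39, 2
[... 661 characters left out ...]
7  78  77  76  77  76  79  73
  116 143 148 147]
 [ 50  49  54  73  76  77  77  78  76  77  77  78  76  75  77  77  79  69
  136 148 148 147]
 [ 50  49  57  73  77  76  77  75  77  76  77  77  75  77  76  76  77  83
  135 146 146 147]
 [ 51  51  60  72  76  76  76  76  76  76  76  76  75  76  76  76  74  86
  136 145 104  61]
 [ 50  51  49  50  49  57  71  74  76  76  75  75  74  74  75  76  71  81
   88 129 146 147]
 [ 48  49  49  49  48  48  50  49  49  57  69  74  74  74  75  75  71  75
   87  89  93  64]
 [ 47  48  49  48  48  48  49  50  50  49  49  48  49  49  67  75  64  80
   58  42  40  42]
 [ 48  48  49  49  50  48  48  49  48  49  50  46  47  47  48  47  47  48
   49  48  48  47]]
```

The arm's shadow confuses the key check, so I'll draw the arm back to about its start pose and compare with the first pictures.

```bash
python3 -m jog '[[[-0.05,0.04,0],0.05,1],[[-0.1,0.08,0],0.1,1],[[-0.15,0.12,0],0.15,1],[[-0.2,0.16,0],0.15,1],[[-0.25,0.2,0],0.15,1]]' | grep pos
python3 -m jog '[[[-0.05,0.04,0],0.05,1],[[-0.078,0.055,0],0.1,1],[[-0.078,0.055,0],0.15,1],[[-0.078,0.055,0],0.15,1],[[-0.078,0.055,0],0.15,1]]'
python3 - <<'E'
from h import *
import pickle
c0=pickle.load(open('c0.pkl','rb'))
for n in('scene','top'):
    t=eyes.camera(n);df=(cv2.absdiff(c0[n]['img'],t['img']).max(2)>45).astype(np.uint8)
    k,_,st,_=cv2.connectedComponentsWithStats(df);print(n,[st[i].tolist() for i in range(1,k) if st[i][4]>8])
    if n=='scene':
        x=t['img'][196:232,330:356].mean(2)
        f=[(334+0,188),(334,212)]
# upright leg edges, scene: vertical left edge and right edge by face grey 70-84
    if n=='scene':
        m=cv2.inRange(t['img'].mean(2).astype(np.uint8),66,90)[180:230,325:360]
        for r in range(0,50,2):
            q=np.flatnonzero(m[r]);print(180+r,q.min()+325 if len(q) else None,q.max()+325 if len(q) else None,end=' | ')
        print()
E
```

```text
eef_pos: [0.2991, 0.5327, 0.2418]
clock: 25.8
eef_pos: [0.2394, 0.5753, 0.2416]
tcp_rot: [0.679, 3.067, -0.0]
force: [0.7, 0.0, -0.2]
width: 0.994
grip_force: 0.0
scene [[286, 1, 14, 38, 62], [355, 5, 25, 5, 45], [279, 46, 5, 10, 10], [410, 79, 4, 5, 11], [260, 82, 2, 10, 10], [269, 91, 9, 9, 16], [298, 98, 2, 19, 21], [446, 123, 13, 3, 20], [345, 133, 31, 5, 46], [384, 132, 19, 4, 24], [327, 136, 10, 3, 12], [313, 138, 13, 1, 13], [398, 145, 16, 4, 21], [331, 150, 45, 5, 93], [352, 195, 21, 25, 283], [313, 212, 38, 28, 492]]
180 None None | 182 None None | 184 359 359 | 186 356 356 | 188 None None | 190 338 339 | 192 338 342 | 194 338 344 | 196 338 357 | 198 338 354 | 200 335 352 | 202 332 351 | 204 328 351 | 206 325 351 | 208 337 351 | 210 337 351 | 212 337 351 | 214 338 351 | 216 342 353 | 218 344 353 | 220 347 352 | 222 None None | 224 None None | 226 None None | 228 None None | 
top [[322, 180, 40, 27, 764], [284, 187, 40, 27, 757], [96, 230, 35, 17, 80], [86, 256, 19, 14, 64], [155, 256, 41, 19, 94], [12, 269, 68, 24, 311], [126, 276, 11, 5, 17], [215, 276, 64, 43, 267], [89, 279, 9, 5, 24], [94, 285, 4, 5, 11], [103, 284, 5, 4, 12], [160, 286, 32, 15, 87], [102, 290, 6, 9, 23], [1, 301, 3, 6, 13], [90, 302, 8, 10, 34], [100, 304, 168, 96, 2392], [0, 309, 28, 16, 85], [0, 320, 21, 12, 39], [134, 343, 21, 29, 125], [66, 349, 79, 51, 327], [126, 348, 12, 22, 49], [157, 356, 26, 37, 301], [296, 359, 6, 6, 14], [310, 363, 21, 5, 42], [319, 395, 3, 5, 12]]
```

The key region and all the other objects match the first pictures. Only the bracket has changed: its leg now lies towards +y, well within the pad, and the other leg is vertical. I'll hand it in.

```bash
python3 -c "
from h import *
print(workorder.sign_off())"
```

```text
the job is handed in; nothing more can be done
None
```

I tipped the bracket over and eased it down flat on the pad, turned the start key to its stop and let it spring back, and handed the job in at about 26 s; the hand-in gave no verdict, but the last pictures show no other object on the bench moved.

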